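# Slide a junction box under the spring hold-down flap of a tray

## Robot

A 6-joint arm with a two-finger parallel gripper is mounted at the origin on the work surface. World frame = base frame: x ahead of the robot, y to its left, z up, the work surface at z = 0. Lengths are in mm, angles in rad, forces in N, time in s.
With the tool pointing down it reaches from about 225 to 875 mm from the base axis. Payload 3.4 kg.
Tool frame: the origin (TCP) lies at the very end of the fingers, on their centre line; the grasp point (between the pads) lies 19 mm behind it; x points along the fingers, y is the direction in which the jaws open and shut, and the axes are right-handed (so a half turn about x gives the same grasp; the last joint's range is limited). The gripper opens to 85 mm and grips with 20 to 120 N. Pads are 22 mm wide; open, the fingers measure 114 mm over their backs; the gripper's body (76 mm by 85 mm) begins 54 mm behind the grasp point. The pads swing forward as they close: fully open they stand 13 mm farther back than shut.
Start: joints at [-1.335, 0.276, 1.505, -0, 1.361, -0.121], TCP at [200.835, -538.821, 231.328] pointing down, gripper open.
Joint ranges: [-2.89, 2.89], [-0.75, 2.08], [0.22, 2.7], [-1.18, 4.32], [0.11, 2.71], [-2.7, 2.7]. Speed limits (rad/s): [2.57, 2.57, 3.14, 3.14, 3.14, 3.14].

## Interface

Orientations are given as a rotation vector (axis times angle).
In Python, from station import bot gives the robot as it stands.
- The arm moves only by the tool carry_out, never from a script. Its arguments are lists of equal length, an entry for each row: "linear": the shift along the tool's x, y, z in m, a list of three; "turn": the turn about the tool's x in degrees. In form: {"linear": [[x, y, z], ...], "turn": [turn, ...]}. A call has 1 to 10 rows; each row shifts and turns the commanded pose from where the row before left it, along the tool's axes as they then stand; what a row does not reach is not made up. A row lasts 1/8 s, in which the tool goes at most 62.5 mm and 10.7 degrees, less where a joint would pass 70% of its speed; a pose out of reach is approached as far as the arm can. A call with a gripper value outside its range is refused whole. "claw" is the finger opening in m, from 0 to 0.0854, set as the call begins (left out, the last holds). The fingers move at their own pace and stop on an object; "force" is the grip in N (left out, the last holds). Time passes only in rows, so rows that do not move let the fingers close. It gives the time, the measured TCP pose, the force and the opening at its end, in the units of the state.
- bot.get_obs(): the state, without advancing time (a new reading comes with each control period).
- bot.snapshot(name): name is "side" or "top" or "wrist"; returns (picture, depth): 384x512x3 uint8, red, green, blue; 384x512 float32, mm along the optical axis (not along the pixel's ray), 0 where there is no reading.
- bot.camera_model(name): a dict with "fx", "fy", "cx", "cy" (pixels), "D" ([k1, k2, p1, p2, k3] as OpenCV has them; the pictures are not rectified), "eye" and "attitude" of the camera in the world. Camera axes: x right, y down, z forward; pixel columns grow to the right and rows downward; lengths in mm; the calibration is good to about 2 mm. A picture is of the moment at which its call begins: read the wrist's pose just before it. camera_model takes no time and is no camera call; for the wrist camera it gives the pose at the moment of the call.
- bot.job_done(): hands the job in, once; it reports no verdict.
The state is a dict: "time": time; "joint_positions": joint angles; "qvel": joint speeds; "tau": joint torques, N m; "tool_pos": TCP position; "eef_rot": TCP orientation; "wrist_force": force on the tool from outside, world axes, zero at the start; "torque": the same for the moment, N m; "gripper_width": finger opening in mm.
Only numpy, scipy, OpenCV 4.12 (cv2) and the standard library are available. Lean on these libraries where they do the work, as an engineer would, in place of code of your own. Each camera call takes 0.05 s, during which the arm holds its last target. There are 200 camera calls.

## Task

Press the long sloping plate of the tray's spring flap down with one fingertip so that the flap lifts, and while holding it open push the slim grey junction box along the lane under the flap with the other finger until it is fully home against the back stop. Then let go so that the flap closes down on the box. Nothing is to be picked up: only press and push, keep the box down in its lane, and leave the carton, the tape roll and the round box alone.

Things in the scene. Friction and masses are not known exactly. Their poses are not given: they have to be found in the camera images.
- tray: Steel tray screwed to the bench, x from -175 to +56 mm, 62 mm wide. Origin: on the bench surface, on the lane's centre line, in the plane of the flap's front edge; x is the pushing direction, z up. Lane floor 6 mm above the bench; side walls (inner faces y = -20 and +20 mm, 3 mm thick) rise to 18 mm; open above and at the near end.
- stop_face (a point): Middle of the face of the back stop, a dark block across the lane's far end, at tray x = +50 mm; this point is 18 mm above the bench, the block's top 30 mm.
- axle (a point): Point on the flap's axle at tray x = 0, y = -25.5 mm, 32 mm above the bench. The axle, 9 mm thick, runs along tray x on three brackets, each 8 mm wide across the lane and 34 mm tall, at tray x = -171, -6 and +52 mm.
- flap (a joint): Angle (rad) of the spring flap about its axle: 0 closed, 1.15 at the open stop. A spring closes it (0.07 N m when closed, 0.16 N m fully open). One see-saw of 3 mm aluminium sheet: hold-down panel on the lane side of the axle (+y), press plate on the other side (-y). Pressing the plate down lifts the panel. The panel clears the box above 0.5 and rests on the box at about 0.42.
- panel (a point): Centre of the hold-down panel, 46 mm along the lane (tray x = 0 to +46 mm), 45 mm long from the axle; closed it slopes 25 degrees down across the lane and bars the box's way. Moves with the flap.
- press_plate (a point): Point on the press plate, mid-length, 46 mm from the axle. Plate: tray x -165 to -12 mm, 56 mm long from the axle. Closed it slopes 35 deg up and outward (outer edge at y = -71 mm, 64 mm high); fully open 31 deg down. 2 to 6 N press it; a tip may slide along it. A tip 35 mm out from the axle, 15 mm above the bench, holds it almost fully open, level with a tip pushing the box.
- jbox_center (a point): Centre (half-way up) of the slim grey plastic junction box, 80 x 30 x 24 mm, about 0.12 kg, x along its length, lying in the lane in front of the flap, centre 18 mm above the bench. Home is with its front end on the back stop: centre at tray x = +10 mm, its rear 30 mm still sticking out in front of the flap.
- carton: Bystander: cardboard carton 70 x 55 x 50 mm; origin at the centre of its underside.
- tape_roll: Bystander: black tape roll lying flat, 84 mm across, 24 mm tall; origin at the centre of its underside.
- round_box: Bystander: round white junction box, 64 mm across, 31 mm tall; origin at the centre of its underside.
There are look-alikes about, which are no part of the job. Of the things shaped like the part that bears jbox_center, the grey one is meant.

How it is judged (in metres and radians):
On the way, in this order (a step that is already met when the one before it is completed fails the run):
1. a finger holds the flap open while the junction box is still in front of it (value of joint flap above 0.5 rad and contact force between the fingers and flap above 0.3 N and x of jbox_center in the frame of tray below -0.035 m), for 0.1 s.
2. the junction box is fully home against the back stop while a finger still holds the flap open (value of joint flap above 0.45 rad and contact force between the fingers and flap above 0.3 N and x of jbox_center in the frame of tray above 0.005 m), for 0.05 s.
At the end, for the whole second after the job is handed in: The junction box lies flat in the lane, its front end within 5 mm of the back stop, at rest, and the released flap rests on top of it (flap joint 0.33 to 0.52 rad, pressing with more than 0.3 N) (x of jbox_center in the frame of tray above 0.005 m and z of jbox_center in the frame of tray below 0.021 m and angle between jbox_center's own z axis and vertical below 0.1 rad and value of joint flap between 0.33 and 0.52 rad and contact force between flap and jbox above 0.3 N and linear speed of jbox below 0.01 m/s); the robot touches nothing.
It fails at once if the junction box is lifted or carried (more than 12 mm off the lane floor) (height (world z) of jbox_center above 0.03 m).
It fails at once if the junction box is tipped up (angle between jbox_center's own z axis and vertical above 0.5 rad).
It fails at once if the carton is moved more than 20 mm (distance of carton from where it was at the start of the episode above 0.02 m).
It fails at once if the tape roll is moved more than 20 mm (distance of tape_roll from where it was at the start of the episode above 0.02 m).
It fails at once if the round box is moved more than 20 mm (distance of round_box from where it was at the start of the episode above 0.02 m).
It also fails if it takes over 35 s, if anything falls off the work surface, if the arm or the gripper's body presses on something with over 40 N, if the wrist force passes 120 N, or if a joint passes its speed limit or range.

## Working session

There is one attempt and no reset: what is moved stays moved. The work goes in short steps, Python scripts to look and compute and a tool call to move; the robot and the scene stay as the last step left them, time stands still between calls to the robot, and variables do not carry over. Pictures are saved under pics/ and viewed, about 8 in all and at most 12, crops included, and the job is handed in when it is done.

Besides the shell and the picture viewer there is one more tool, called after "Call:" in YAML: its name, and indented under it one key for each argument. carry_out: Moves the arm, as the interface text tells. Its arguments: {"type":"object","properties":{"linear":{"type":"array","items":{"type":"array","items":{"type":"number"}}},"turn":{"type":"array","items":{"type":"number"}},"claw":{"type":"number"},"force":{"type":"number"}},"required":["linear","turn"]}

```bash
mkdir -p pics; ls
python3 - <<'E'
from station import bot
import cv2,numpy as np
print(bot.get_obs())
for n in ("top","side"):
    p,d=bot.snapshot(n); cv2.imwrite(f"pics/{n}0.png",p[:,:,::-1]); np.save(f"pics/{n}0.npy",d); print(n,bot.camera_model(n))
E
```

```text
pics
{'time': 0.0, 'joint_positions': array([-1.33501581e+00,  2.76564938e-01,  1.50613992e+00, -2.38853480e-06,
        1.36067053e+00, -1.21009193e-01]), 'qvel': array([ 0.00012615,  0.0005812 ,  0.00110566,  0.00091038, -0.00103607,
        0.00182116]), 'tau': array([ 4.16894036e-04, -4.16768003e+01, -2.45803463e+01, -2.06740051e-04,
        1.11413226e-02,  3.91983022e-06]), 'tool_pos': array([ 200.69484942, -538.27855332,  230.45413355]), 'eef_rot': array([ 2.02773091,  0.36747713, -2.0279464 ]), 'wrist_force': array([-0.46598909,  1.41180828,  0.64299121]), 'torque': array([-0.00932521,  0.01513574,  0.03218995]), 'gripper_width': 85.56138430331637}
top {'fx': 410.09985126196796, 'fy': 410.09985126196796, 'cx': 256.9484529965955, 'cy': 194.45353270645057, 'D': array([-0.08523532,  0.        ,  0.        ,  0.        ,  0.        ]), 'eye': array([399.72545743,  89.49207784, 974.74627289]), 'attitude': array([-2.15643271,  2.11769883, -0.24219267])}
side {'fx': 493.2904947538079, 'fy': 493.2904947538079, 'cx': 252.64156004289129, 'cy': 196.27723073277116, 'D': array([-0.14944431,  0.        ,  0.        ,  0.        ,  0.        ]), 'eye': array([356.10394305, 749.4007444 , 806.99529655]), 'attitude': array([-0.41864655,  2.7766457 , -1.10654944])}
```

View pics/top0.png

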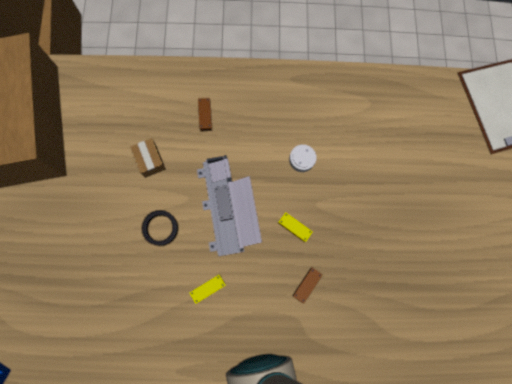

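View pics/side0.png

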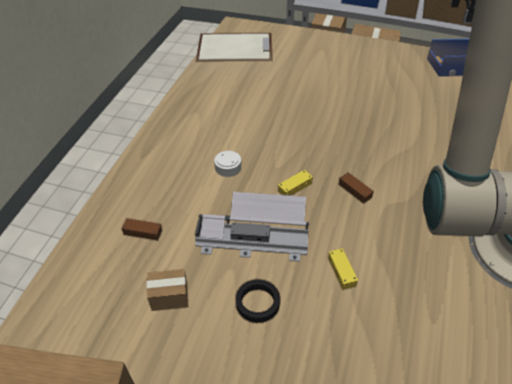

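The top view shows the tray with its back stop at about (216,160), its near end at about (227,252), the press plate on the right (230-260,180-245) and the grey box at about (224,203). The bystanders stand clear. Next I'll measure these.

```bash
cat > h.py <<'E'
import cv2,numpy as np
from scipy.spatial.transform import Rotation as R
from station import bot
def cast(cm,uv,z):
    K=np.array([[cm['fx'],0,cm['cx']],[0,cm['fy'],cm['cy']],[0,0,1]])
    n=cv2.undistortPoints(np.array(uv,float).reshape(-1,1,2),K,cm['D']).reshape(-1,2)
    r=np.c_[n,np.ones(len(n))]@R.from_rotvec(cm['attitude']).as_matrix().T
    return cm['eye']+r*((z-cm['eye'][2])/r[:,2])[:,None]
def cloud(cm,d):
    v,u=np.mgrid[:384,:512]; K=np.array([[cm['fx'],0,cm['cx']],[0,cm['fy'],cm['cy']],[0,0,1]])
    n=cv2.undistortPoints(np.stack([u.ravel(),v.ravel()],1).astype(float).reshape(-1,1,2),K,cm['D']).reshape(-1,2)
    P=np.c_[n,np.ones(len(n))]*d.reshape(-1,1)
    return (P@R.from_rotvec(cm['attitude']).as_matrix().T+cm['eye']).reshape(384,512,3)
E
python3 - <<'E'
from h import *
p=cv2.imread("pics/top0.png"); s=cv2.imread("pics/side0.png")
a=cv2.resize(p[150:262,190:270],None,fx=5,fy=5,interpolation=cv2.INTER_CUBIC)
b=cv2.resize(s[185:265,190:315],None,fx=3,fy=3,interpolation=cv2.INTER_CUBIC)
c=np.zeros((560,800,3),np.uint8); c[:560,:400]=a; c[:240,400:775]=b; cv2.imwrite("pics/crop.png",c)
cm=bot.camera_model("top"); X=cloud(cm,np.load("pics/top0.npy"))
for r,cc in ((300,100),(203,224),(160,216),(240,227),(200,240),(200,250),(238,255),(225,190)): print(r,cc,X[r,cc].round(1))
cs=bot.camera_model("side"); Y=cloud(cs,np.load("pics/side0.npy"))
for r,cc in ((300,100),(231,250),(210,270)): print(r,cc,Y[r,cc].round(1))
E
```

```text
300 100 [ 3.311e+02  4.165e+02 -1.000e-01]
203 224 [560.5 133.9  29.1]
160 216 [666.1 156.6  21.2]
240 227 [476.3 125.4   4.5]
200 240 [565.9  96.6  43. ]
200 250 [563.6  73.8  58.8]
238 255 [477.5  61.2  60.1]
225 190 [510.5 214.4   1.1]
300 100 [792.3 369.1   3.1]
231 250 [561.9 142.5  30.8]
210 270 [535.3  88.4  45.7]
```

View pics/crop.png

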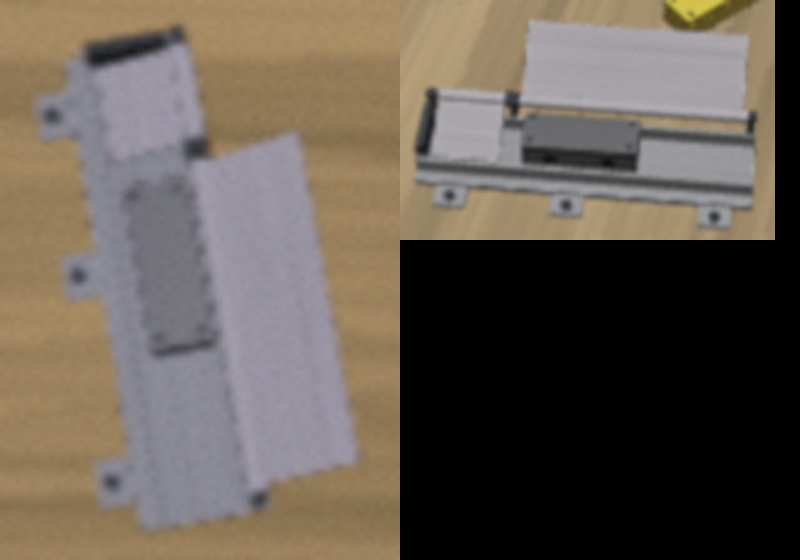

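The crop shows the bracket heads at crop (259,498), (196,148) and (178,33), and the outer corners of the plate at (357,460) and (298,133). The box top spans about (125,188) to (213,338).

```bash
cat >> h.py <<'E'
def fit(T,W):
    T=np.array(T)[:,:2];W=np.array(W)[:,:2];a=T-T.mean(0);b=W-W.mean(0)
    th=np.arctan2((a[:,0]*b[:,1]-a[:,1]*b[:,0]).sum(),(a*b).sum())
    M=np.array([[np.cos(th),-np.sin(th)],[np.sin(th),np.cos(th)]]); return th,W.mean(0)-M@T.mean(0),M
E
python3 - <<'E'
from h import *
cm=bot.camera_model("top"); f=lambda x,y:(190+(x-2)/5,150+(y-2)/5)
L=[(259,498,-171,-25.5,34),(196,148,-6,-25.5,34),(178,33,52,-25.5,34),(357,460,-165,-71.4,64),(298,133,-12,-71.4,64)]
W=[cast(cm,f(a,b),z)[0] for a,b,x,y,z in L]; T=[(x,y) for _,_,x,y,_ in L]
th,t,M=fit(T,W); print(th,t); print((np.array(W)[:,:2]-t)@M)
B=[cast(cm,f(a,b),30)[0][:2] for a,b in((127,187),(187,178),(150,345),(213,333))]
print("box",((np.array(B)-t)@M).round(1))
# depth clouds of both cameras in tray frame
for n in("top","side"):
    X=cloud(bot.camera_model(n),np.load(f"pics/{n}0.npy")).reshape(-1,3)
    q=np.c_[(X[:,:2]-t)@M,X[:,2]]
    s=q[(q[:,2]>27)&(q[:,2]<36)&(abs(q[:,1])<18)&(q[:,0]<0)&(q[:,0]>-170)]
    print(n,"box top",len(s),np.percentile(s,[2,50,98],0).round(1).tolist())
    s=q[(q[:,2]>38)&(q[:,2]<75)&(q[:,1]<-30)&(q[:,1]>-90)&(abs(q[:,0]+85)<110)]
    print(n,"plate",len(s),np.percentile(s,[1,50,99],0).round(1).tolist(), np.polyfit(s[:,1],s[:,2],1))
np.savez("tray.npz",th=th,t=t,M=M)
o=bot.get_obs(); print(R.from_rotvec(o['eef_rot']).as_matrix().round(3))
w=bot.camera_model("wrist"); print(w)
E
```

```text
0.19470341226782414 [616.73849985 149.47319114]
[[-171.32126834  -25.84493188]
 [  -5.08836859  -24.89078708]
 [  51.68606781  -25.76007822]
 [-164.16772733  -71.20937082]
 [ -13.10870355  -71.59483199]]
box [[-17.1  10.1]
 [-17.7 -18.4]
 [-92.8  11.6]
 [-92.3 -18. ]]
top box top 426 [[-93.9, -16.1, 27.3], [-56.3, -1.7, 30.4], [-17.7, 12.6, 33.7]]
top plate 1191 [[-163.8, -70.5, 38.6], [-90.4, -51.3, 52.9], [-13.8, -31.0, 66.5]] [-0.68159364 17.96802672]
side box top 462 [[-92.5, -15.7, 27.4], [-55.4, -0.2, 30.7], [-15.7, 13.9, 33.6]]
side plate 1661 [[-161.9, -70.3, 38.6], [-87.6, -50.6, 52.5], [-11.7, -30.9, 66.3]] [-0.6769366  18.08867963]
[[-0.     0.349 -0.937]
 [ 0.002 -0.937 -0.349]
 [-1.    -0.002 -0.   ]]
{'fx': 269.5391032402673, 'fy': 269.5391032402673, 'cx': 251.96471692617692, 'cy': 188.97010651306525, 'D': array([-0.03899013,  0.        ,  0.        ,  0.        ,  0.        ]), 'eye': array([ 261.41608328, -516.36296127,  373.97870146]), 'attitude': array([ 2.39869851, -1.66528257, -0.21881768])}
```

The tray fits at yaw 0.195 rad with its origin at (617, 149.5), with residuals of at most 1 mm. The plate slope and heights and the box size and height all agree, and the box centre is at tray x of about -55. Next is a 9.2° turn, then the approach to a hover point behind the box.

```bash
cat >> h.py <<'E'
def where(tx=None,ty=None,z=None):
    Z=np.load("tray.npz");o=bot.get_obs();Rm=R.from_rotvec(o['eef_rot']).as_matrix()
    q=(o['tool_pos'][:2]-Z['t'])@Z['M']
    print("t",round(o['time'],2),"tray",q.round(1),"z",o['tool_pos'][2].round(1),"yaw err deg",np.degrees(np.arctan2(Rm[1,1],Rm[0,1])-(Z['th']-np.pi/2)).round(2),"tilt",Rm[2,:].round(3),"F",np.r_[o['wrist_force'][:2]@Z['M'],o['wrist_force'][2]].round(1),"w",o['gripper_width'].round(1))
    if tx is not None: print("tool shift m (down,-y,-x):",((z-o['tool_pos'][2])/-1000).round(4),(-(ty-q[1])/1000).round(4),(-(tx-q[0])/1000).round(4))
E
python3 -c "
from h import *
where(-120,-32.5,140)"
```

```text
Traceback (most recent call last):
  File "h.py", line 21, in where
    print("t",round(o['time'],2),"tray",q.round(1),"z",o['tool_pos'][2].round(1),"yaw err deg",np.degrees(np.arctan2(Rm[1,1],Rm[0,1])-(Z['th']-np.pi/2)).round(2),"tilt",Rm[2,:].round(3),"F",np.r_[o['wrist_force'][:2]@Z['M'],o['wrist_force'][2]].round(1),"w",o['gripper_width'].round(1))
                                                                                                                                                                                                                                                                  ^^^^^^^^^^^^^^^^^^^^^^^^
AttributeError: 'float' object has no attribute 'round'
```

Call:
carry_out:
  linear:
    - [0,0,0]
    - [0,0,0]
  turn: [9.2,0]
  claw: 0.051
  force: 40

```text
time: 0.35
tool_pos: [200.8, -538.5, 230.9]
eef_rot: [2.118, 0.211, -2.118]
wrist_force: [-0.0, -0.2, -1.2]
gripper_width: 51.7
```

```bash
sed -i "s/o\['gripper_width'\].round(1)/round(float(o['gripper_width']),1)/" h.py; python3 -c "
from h import *
where(-120,-32.5,140)"
```

```text
t 0.35 tray [-541.2 -594.5] z 230.9 yaw err deg 0.19 tilt [-1.    -0.001  0.   ] F [-0.1 -0.2 -1.2] w 51.7
tool shift m (down,-y,-x): 0.0909 -0.562 -0.4212
```

Call:
carry_out:
  linear:
    - [0,-0.035,-0.026]
    - [0,-0.035,-0.026]
    - [0,-0.035,-0.026]
    - [0,-0.035,-0.026]
    - [0,-0.035,-0.026]
    - [0,-0.035,-0.026]
    - [0,-0.035,-0.026]
    - [0,-0.035,-0.026]
    - [0,-0.035,-0.026]
    - [0,-0.035,-0.026]
  turn: [0,0,0,0,0,0,0,0,0,0]

```text
time: 1.6
tool_pos: [388.0, -143.5, 231.3]
eef_rot: [2.117, 0.211, -2.116]
wrist_force: [0.7, -0.1, -0.5]
gripper_width: 51.0
```

Call:
carry_out:
  linear:
    - [0.01,-0.035,-0.026]
    - [0.015,-0.035,-0.026]
    - [0.015,-0.035,-0.026]
    - [0.015,-0.035,-0.026]
    - [0.015,-0.035,-0.026]
    - [0.01,-0.02,-0.017]
    - [0.01,-0.012,-0.01]
    - [0,0,0]
    - [0,0,0]
  turn: [0,0,0,0,0,0,0,0,0]

```text
time: 2.72
tool_pos: [500.9, 88.0, 141.5]
eef_rot: [2.118, 0.208, -2.118]
wrist_force: [-0.4, -0.3, 0.2]
gripper_width: 51.1
```

```bash
python3 -c "
from h import *
where(-120,-32.5,140)
p,d=bot.snapshot('wrist'); w=bot.camera_model('wrist'); cv2.imwrite('pics/wrist1.png',p[:,:,::-1]); np.save('pics/wrist1.npy',d)
Z=np.load('tray.npz');X=cloud(w,d);q=np.dstack([(X[...,:2]-Z['t'])@Z['M'],X[...,2]]);np.save('pics/wq.npy',q)
print(w['attitude'],w['eye'])
"
```

```text
t 2.73 tray [-125.5  -37.9] z 141.5 yaw err deg 0.09 tilt [-1.     0.001  0.   ] F [-0.5 -0.2  0.2] w 51.1
tool shift m (down,-y,-x): 0.0015 -0.0054 -0.0055
[ 2.26421428 -1.85928296 -0.24156156] [564.47826072 100.07419373 285.12912938]
```

View pics/wrist1.png

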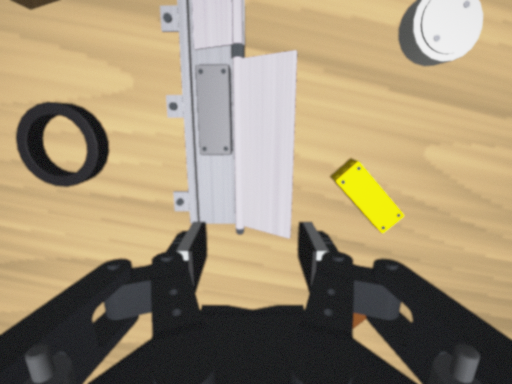

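The wrist view shows the fingertips at about (197,225) and (307,225), and the box between (197,65) and (231,155). I'll check the fingertip and box positions in the tray frame.

```bash
python3 -c "
from h import *
q=np.load('pics/wq.npy')
f=q.reshape(-1,3); m=(f[:,2]>100)&(f[:,2]<190)&(abs(f[:,0]+125)<30)
g=f[m]; 
for s in (g[g[:,1]>-38],g[g[:,1]<-38]): print('finger',len(s),np.percentile(s,[1,10,50,90,99],0).round(1).tolist())
for u,v in((197,228),(203,228),(190,235),(303,228),(310,228)): print(u,v,q[v,u].round(1))
w=bot.camera_model('wrist'); Z=np.load('tray.npz')
def T(uv,z): 
  P=cast(w,uv,z); return ((P[:,:2]-Z['t'])@Z['M']).round(1).tolist()
print('box',T([(197,65),(229,65),(199,154),(231,154)],30))
print('walls near end',T([(194,222),(236,222)],6), 'plate',T([(290,237),(296,51)],64),'brkts',T([(240,231),(238,50)],34))
"
```

```text
finger 1604 [[-136.3, -13.5, 147.4], [-131.0, -13.4, 154.2], [-118.7, -12.2, 172.0], [-114.5, -2.1, 184.8], [-112.7, 5.3, 189.8]]
finger 1606 [[-136.3, -82.9, 147.4], [-131.1, -75.2, 154.2], [-118.6, -65.0, 172.1], [-114.5, -63.9, 185.1], [-112.7, -63.7, 189.8]]
197 228 [-114.4  -11.1  160.1]
203 228 [-116.6  -13.1  154.9]
190 235 [-114.9   -9.1  167.3]
303 228 [-114.9  -64.4  158.9]
310 228 [-115.1  -68.1  158.3]
box [[-15.9, 9.7], [-16.0, -18.5], [-94.5, 11.5], [-94.5, -18.9]]
walls near end [[-173.2, 25.4], [-173.1, -21.2]] plate [[-164.1, -72.8], [-11.9, -71.9]] brkts [[-171.5, -26.8], [-4.6, -26.7]]
```

Call:
carry_out:
  linear:
    - [0,-0.0035,-0.0075]
    - [0.02,0,0]
    - [0.025,0,0]
    - [0.02,0,0]
    - [0.006,0,0]
    - [0.006,0,0]
    - [0.006,0,0]
    - [0.006,0,0]
    - [0,0,0]
    - [0,0,0]
  turn: [0,0,0,0,0,0,0,0,0,0]

```text
time: 4.03
tool_pos: [508.2, 93.9, 52.5]
eef_rot: [2.119, 0.209, -2.118]
wrist_force: [0.9, 0.4, 1.4]
gripper_width: 50.8
```

```bash
python3 -c "
from h import *
where(-118,-34.5,11)"
```

```text
t 4.03 tray [-117.3  -33.5] z 52.5 yaw err deg 0.08 tilt [-1.    -0.    -0.001] F [1.  0.2 1.4] w 50.8
tool shift m (down,-y,-x): 0.0415 0.001 0.0007
```

Call:
carry_out:
  linear:
    - [0.006,0.001,0]
    - [0.006,0,0]
    - [0.006,0,0]
    - [0.006,0,0]
    - [0.006,0,0]
    - [0.006,0,0]
    - [0.004,0,0]
    - [0,0,0]
    - [0,0,0]
  turn: [0,0,0,0,0,0,0,0,0]

```text
time: 5.15
tool_pos: [507.9, 92.6, 12.3]
eef_rot: [2.118, 0.208, -2.119]
wrist_force: [-0.5, 0.4, 4.2]
gripper_width: 51.3
```

```bash
python3 -c "
from h import *
where(-118,-34.5,11)
p,d=bot.snapshot('side'); cv2.imwrite('pics/s2.png',cv2.resize(p[150:290,150:350,::-1],None,fx=3,fy=3,interpolation=cv2.INTER_CUBIC))
w=bot.camera_model('side');Z=np.load('tray.npz');X=cloud(w,d).reshape(-1,3);q=np.c_[(X[:,:2]-Z['t'])@Z['M'],X[:,2]]
s=q[(q[:,0]>5)&(q[:,0]<42)&(q[:,1]>-24)&(q[:,1]<18)&(q[:,2]>22)]
k=np.polyfit(s[:,1],s[:,2],1);print(len(s),'panel slope deg',np.degrees(np.arctan(k[0])),'flap',np.arctan(k[0])+np.radians(25))
"
```

```text
t 5.15 tray [-117.8  -34.7] z 12.3 yaw err deg 0.1 tilt [-1.  0.  0.] F [-0.4  0.5  4.2] w 51.3
tool shift m (down,-y,-x): 0.0013 -0.0002 0.0002
114 panel slope deg 34.978573504078774 flap 1.0468235882956072
```

View pics/s2.png

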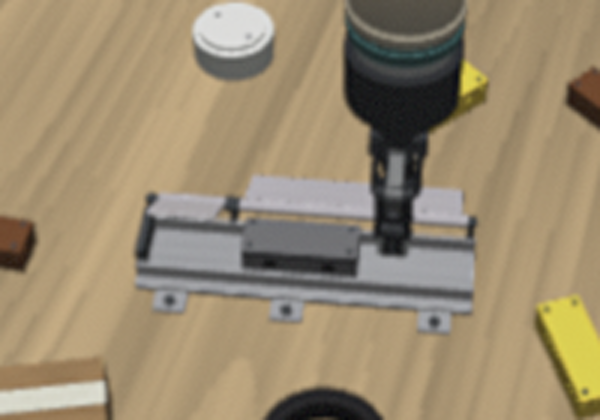

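The flap is open at about 1.05 rad with 4.2 N on the wrist. The lane finger is in the lane behind the box, which is still at x of about -55. Now I push.

Call:
carry_out:
  linear:
    - [0,0,-0.006]
    - [0,0,-0.006]
    - [0,0,-0.006]
    - [0,0,-0.006]
    - [0,0,-0.006]
    - [0,0,-0.006]
    - [0,0,-0.006]
    - [0,0,-0.006]
    - [0,0,-0.006]
    - [0,0,-0.006]
  turn: [0,0,0,0,0,0,0,0,0,0]

```text
time: 6.45
tool_pos: [565.8, 104.0, 11.9]
eef_rot: [2.114, 0.208, -2.122]
wrist_force: [-4.9, -1.9, 5.0]
gripper_width: 50.8
```

```bash
python3 -c "
from h import *
where(-42,-34.5,12)
p,d=bot.snapshot('side'); cv2.imwrite('pics/s3.png',cv2.resize(p[150:290,150:350,::-1],None,fx=3,fy=3,interpolation=cv2.INTER_CUBIC))
"
```

```text
t 6.45 tray [-58.8 -34.7] z 11.9 yaw err deg 0.11 tilt [-1.     0.     0.004] F [-5.2 -0.9  5. ] w 50.8
tool shift m (down,-y,-x): -0.0001 -0.0002 -0.0168
```

View pics/s3.png

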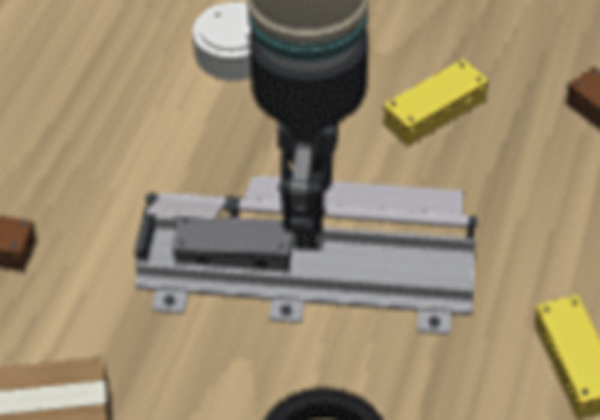

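The box is sliding under the raised panel, lying flat, with 5 N of push. I'll do the remaining distance in smaller steps.

Call:
carry_out:
  linear:
    - [0,0,-0.004]
    - [0,0,-0.004]
    - [0,0,-0.003]
    - [0,0,-0.002]
    - [0,0,-0.001]
    - [0,0,0]
  turn: [0,0,0,0,0,0]

```text
time: 7.25
tool_pos: [580.9, 107.1, 12.3]
eef_rot: [2.119, 0.208, -2.118]
wrist_force: [-2.6, -2.8, 3.3]
gripper_width: 51.0
```

Call:
carry_out:
  linear:
    - [0,0,-0.001]
    - [0,0,-0.001]
    - [0,0,0]
  turn: [0,0,0]

```text
time: 7.62
tool_pos: [582.8, 107.5, 12.3]
eef_rot: [2.119, 0.208, -2.118]
wrist_force: [-3.6, -2.7, 2.0]
gripper_width: 51.2
```

```bash
python3 -c "
from h import *
where(-42,-34.5,12)"
```

```text
t 7.62 tray [-41.4 -34.6] z 12.3 yaw err deg 0.09 tilt [-1.  0. -0.] F [-4. -2.  2.] w 51.2
tool shift m (down,-y,-x): 0.0003 -0.0001 0.0006
```

Call:
carry_out:
  linear:
    - [0,0,-0.001]
    - [0,0,-0.001]
    - [0,0,0]
  turn: [0,0,0]

```text
time: 8.0
tool_pos: [583.3, 107.7, 12.2]
eef_rot: [2.115, 0.209, -2.121]
wrist_force: [-5.3, -4.3, 5.0]
gripper_width: 51.1
```

```bash
python3 -c "
from h import *
where(-42,-34.5,12)
p,d=bot.snapshot('side'); cv2.imwrite('pics/s4.png',cv2.resize(p[190:260,180:300,::-1],None,fx=6,fy=6,interpolation=cv2.INTER_CUBIC))
"
```

```text
t 8.0 tray [-40.9 -34.5] z 12.2 yaw err deg 0.11 tilt [-1.    -0.     0.003] F [-6.  -3.2  5. ] w 51.1
tool shift m (down,-y,-x): 0.0002 -0.0 0.0011
```

View pics/s4.png

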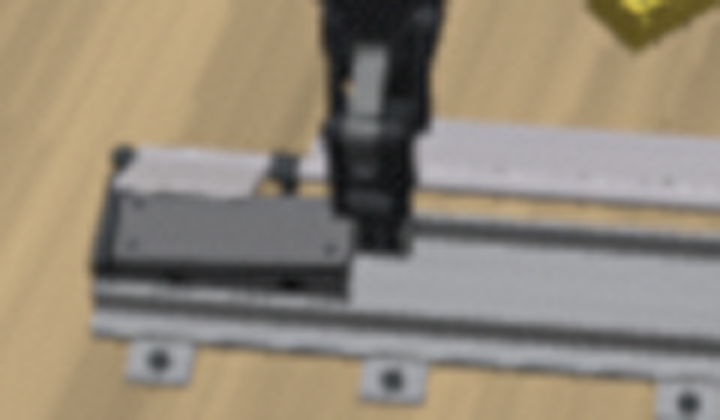

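The front of the box now meets the dark stop. The TCP moved only 0.5 mm for 2 mm commanded. I'll push a little further to make sure it is seated.

Call:
carry_out:
  linear:
    - [0,0,-0.001]
    - [0,0,-0.002]
    - [0,0,-0.002]
    - [0,0,0]
  turn: [0,0,0,0]

```text
time: 8.55
tool_pos: [583.5, 107.8, 12.2]
eef_rot: [2.104, 0.209, -2.129]
wrist_force: [-13.5, -6.5, 12.7]
gripper_width: 51.3
```

```bash
python3 -c "
from h import *
where(-42,-34.5,12)
for n in('side','top'):
  p,d=bot.snapshot(n);w=bot.camera_model(n);Z=np.load('tray.npz');X=cloud(w,d).reshape(-1,3);q=np.c_[(X[:,:2]-Z['t'])@Z['M'],X[:,2]]
  c=p.reshape(-1,3).astype(int); s=q[(abs(q[:,1])<20)&(q[:,0]>-35)&(q[:,0]<48)&(q[:,2]>26)&(q[:,2]<36)&(c.max(1)<130)]
  print(n,len(s),np.percentile(s,[2,50,98],0).round(1).tolist() if len(s) else '')
"
```

```text
t 8.55 tray [-40.6 -34.4] z 12.2 yaw err deg 0.2 tilt [-1.     0.     0.012] F [-14.5  -3.7  12.7] w 51.3
tool shift m (down,-y,-x): 0.0002 0.0001 0.0014
side 459 [[-29.3, -15.1, 27.0], [9.0, 3.9, 30.5], [45.9, 17.9, 33.7]]
top 21 [[-13.9, 8.3, 26.8], [-2.4, 11.7, 29.3], [15.7, 14.5, 33.3]]
```

The box is home: its rear is at -29.3 and the push force rose to 14.5 N without further travel. I'll back off first, to keep friction off the box, then lift.

Call:
carry_out:
  linear:
    - [0,0,0.004]
    - [0,0,0.005]
    - [0,0,0.006]
    - [-0.005,0,0]
    - [-0.006,0,0]
    - [-0.008,0,0]
    - [-0.01,0,0]
    - [-0.02,0,0]
    - [-0.03,0,0]
    - [-0.04,0,0]
  turn: [0,0,0,0,0,0,0,0,0,0]

```text
time: 9.9
tool_pos: [573.0, 106.4, 131.3]
eef_rot: [2.114, 0.21, -2.123]
wrist_force: [-0.5, 0.3, 0.1]
gripper_width: 50.9
```

Call:
carry_out:
  linear:
    - [-0.03,0,0.04]
    - [0,0,0.04]
    - [0,0,0]
  turn: [0,0,0]

```text
time: 10.28
tool_pos: [492.3, 90.6, 161.6]
eef_rot: [2.115, 0.209, -2.122]
wrist_force: [-0.6, -0.4, 0.2]
gripper_width: 51.2
```

```bash
python3 -c "
from h import *
where()
p,d=bot.snapshot('side'); cv2.imwrite('pics/s5.png',cv2.resize(p[185:265,180:320,::-1],None,fx=5,fy=5,interpolation=cv2.INTER_CUBIC))
w=bot.camera_model('side');Z=np.load('tray.npz');X=cloud(w,d).reshape(-1,3);q=np.c_[(X[:,:2]-Z['t'])@Z['M'],X[:,2]]
s=q[(q[:,0]>5)&(q[:,0]<42)&(q[:,1]>-22)&(q[:,1]<16)&(q[:,2]>22)]
print('flap',np.arctan(np.polyfit(s[:,1],s[:,2],1)[0])+np.radians(25),np.percentile(s,[5,50,95],0).round(1).tolist())
s=q[(q[:,0]>-160)&(q[:,0]<-60)&(q[:,1]>-85)&(q[:,1]<-32)&(q[:,2]>20)&(q[:,2]<70)]
print('plate',np.radians(35)-np.arctan(-np.polyfit(s[:,1],s[:,2],1)[0]))
s=q[(q[:,0]>-45)&(q[:,0]<-3)&(abs(q[:,1])<18)&(q[:,2]>26)]
print('box top front part',np.percentile(s,[2,50,98],0).round(1).tolist())
"
```

```text
t 10.28 tray [-133.5  -33.7] z 161.6 yaw err deg 0.08 tilt [-1.    -0.001  0.003] F [-0.7 -0.2  0.2] w 51.2
flap 0.38677765661392866 [[6.8, -20.3, 31.8], [23.3, -2.8, 34.1], [40.0, 14.9, 36.7]]
plate 0.41839943371949206
box top front part [[-29.1, -16.6, 27.6], [-16.4, 0.7, 30.7], [-3.3, 15.0, 34.5]]
```

View pics/s5.png

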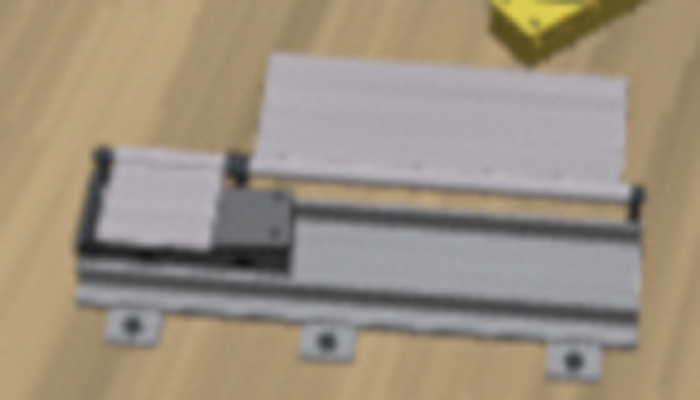

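The box lies flat and home, with its rear at -29, and the flap rests on it at about 0.42 rad. The robot is clear, so I'm handing in.

```bash
python3 -c "
from station import bot
print(bot.job_done(), bot.get_obs()['time'])"
```

```text
the job is handed in; nothing more can be done
the job is handed in; nothing more can be done
```

The grey box is home against the back stop and the released flap rests on it. I handed the job in at about 10.3 s on the robot's clock. No verdict came back.

One finger held the flap open at about 1.05 rad (depth estimate) with 4 N on the wrist, while the box was still at tray x of about -55 mm. The other finger then pushed the box in until the push force rose to about 14.5 N with almost no further travel. I backed off before lifting so the finger would not drag the box up.

**Last checks, all in the required ranges:**
- **Box position:** its rear end is at tray x of about -29 mm, so its centre is at about +10 to +11 mm.
- **Box height:** its top is at about 30.7 mm, so it lies flat in the lane.
- **Flap angle:** the press plate gives 0.42 rad and the panel gives 0.39 rad. They differ by 0.03 rad, which is within depth noise.
- **Robot:** it is clear, with wrist force near zero. The carton, tape roll and round box were not touched, though I did not re-measure them at the end.

The contact forces between finger and flap, and between flap and box, could not be measured directly. I inferred them from the wrist force and from the flap's resting angle.

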